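# Lock a bamboo blank in the drilling jig with its bayonet plunger

## Robot

A 7-joint arm with a two-finger parallel gripper is mounted at the origin on a cart in front of the work surface, level with it; the furniture and walls round the work are solid. World frame = base frame: x ahead of the robot, y to its left, z up, the work surface at z = 0. Lengths are in m, angles in rad, forces in N, time in s.
With the tool pointing down it reaches from about 0.4 to 0.875 m from the base axis. Payload 19.3 kg.
Tool frame: the origin (TCP) lies between the finger pads; the fingertips stand 8 mm ahead of it and the grasp point (between the pads) lies 11 mm behind it; z points along the fingers, y is the line along which they close (so a half turn about z gives the same grasp; the last joint's range is limited). The gripper opens to 85 mm and grips with 20 to 120 N. Pads are 22 mm wide; open, the fingers measure 114 mm over their backs; the gripper's body (76 mm by 85 mm) begins 54 mm behind the grasp point. The pads swing forward as they close: fully open they stand 13 mm farther back than shut.
Start: joints at [-1.413, 0.521, -0.036, 1.599, 0.021, 1.021, -0.113], TCP at [0.141, 0.609, 0.239] pointing down, gripper open.
Joint ranges: [-2.91, 2.91], [-0.3, 2.13], [-1.5, 1.42], [0.17, 2.43], [-1.26, 4.41], [0.16, 1.93], [-2.52, 2.52]. Speed limits (rad/s): [1.89, 1.89, 2.39, 2.39, 3.01, 3.01, 3.01].

## Interface

Orientations are given as a unit quaternion [w, x, y, z].
In Python, from bench import manip gives the robot as it stands. The module is installed in compiled form; this text tells all that it offers.
- The arm moves only by the tool servo_tool, never from a script. Its argument "commands" is a list of rows, each an object with "travel": the shift along the tool's x, y, z in m, a list of three; "dr": the turn, a rotation vector about the tool's x, y, z in degrees, a list of three; "fingers": the gripper's target within -1 to 1 (fully open at 1, half-way at 0, shut at -1). A call has 1 to 20 rows; each row shifts and turns the commanded pose from where the row before left it, along the tool's axes as they then stand; what a row does not reach is not made up. A row lasts 1/8 s, in which the tool goes at most 62.5 mm and 10.7 degrees, less where a joint would pass 70% of its speed; a pose out of reach is approached as far as the arm can. A call with a gripper value outside its range is refused whole. The fingers move at their own pace and stop on an object; "force" is the grip in N (left out, the last holds). Time passes only in rows, so rows that do not move let the fingers close. It gives the time, the measured TCP pose, the force, the opening and the grip force at its end, in the units of the state.
- manip.read_state(): the state, without advancing time (a new reading comes with each control period).
- manip.capture(name): name is "side" or "top" or "wrist"; returns (picture, depth): 384x512x3 uint8, red, green, blue; 384x512 float32, m along the optical axis (not along the pixel's ray), 0 where there is no reading.
- manip.camera_info(name): a dict with "fovy" (degrees; the focal length in pixels is half the picture's height over the tangent of half this angle, whatever the lens; pixels are square), "cx", "cy" (the principal point, pixels), "distortion" ([k1, k2, p1, p2, k3] as OpenCV has them; the pictures are not rectified), "rvec" (rotation vector, rad) and "tvec" (3), from world to camera coordinates, as OpenCV has them; the wrist camera has in their place "mount" (4x4, takes a point from camera to tool coordinates, whose origin is the TCP and whose axes are the flange's). Camera axes: x right, y down, z forward; pixel columns grow to the right and rows downward; lengths in m; the calibration is good to about 2 mm. A picture is of the moment at which its call begins: read the wrist's pose just before it. camera_info takes no time and is no camera call.
- manip.close_job(): hands the job in; it is judged then, once.
Trained networks look in the newest picture that a camera, given by its name, has taken for a name from the list of things; names that differ only in an ending like _2 or _b are one class to them, and where a whole thing is asked for, a point or a joint stands for the part that bears it (a point fixed in the world has none). Each returns a list of dicts, best first, with "score" (0 to 1); they miss things now and then, are a little off and sometimes report something else, mostly with a low value. They report only what shows in the picture. A call takes as long as a camera call.
- manip.look_for(name, camera): "bbox" ([left, top, width, height] in pixels, round what is visible of it).
- manip.cut_out(name, camera): "region" (384x512 bool, what is visible of it) and "bbox" ([left, top, width, height] in pixels, round what is visible of it).
The state is a dict: "clock": time; "joints": joint angles; "qvel": joint speeds; "effort": joint torques, N m; "ee_pos": TCP position; "eef_rot": TCP orientation; "ft_force": force on the tool from outside, world axes, zero at the start; "ft_torque": the same for the moment, N m; "finger_gap": finger opening in m; "finger_force": force on a finger pad.
Only numpy, scipy, OpenCV 4.12 (cv2) and the standard library are available. Lean on these libraries where they do the work, as an engineer would, in place of code of your own. Each camera call takes 0.05 s, during which the arm holds its last target. There are 200 camera calls.

## Task

The short piece of bamboo lies loose in the drilling jig and has to be clamped before it is drilled. With the fingertips, push the jig's upright ball handle along its slot as far as it goes, so that the sprung pad presses the bamboo against the end stop, then push the handle over sideways into the notch and right down to its end, so that the plunger is locked. Only push the handle, without forcing it: do not touch or lift the bamboo, and leave the other things lying round the jig as they are.

Things in the scene. Friction and masses are not known exactly. Their poses are not given: they have to be found in the camera images.
- jig: The drilling jig, fixed to the bench: a plywood base 120 x 310 x 18 mm (x, y, z) with all its parts in a row along its y axis. Origin at bench height under the middle of the row (base from y = -160 to 150 mm). At yaw 0 its x points away from the robot and y to the left; its yaw lies within 0.3 rad of 0. Plunger axis: along y, at x = 0, 44.5 mm above the bench.
- slot_corner (a point): Point on the plunger's axis under the corner of the L-shaped slot, jig y = -65 mm; its axes are the jig's. The slot is cut in a steel tube 34 mm in diameter, jig y = -145 to -40 mm: along its top from y = -115 to -65 mm, there it turns into a notch that runs down round the tube towards -x for 75 degrees. Two dark straps round the tube's ends reach 64 mm above the bench.
- knob_ball (a point): Centre of the handle's black ball, 22 mm in diameter, 50 mm from the plunger's axis on a straight steel stem 8 mm thick that passes through the slot. Upright: 94.5 mm above the bench, over the tube, at jig x = 0, y = -115 mm + plunger. At the end of the notch: 57.5 mm above the bench, jig x = -48, y = -65 mm.
- plunger (a joint): Slide of the plunger (rod, pad and handle) along the jig's +y, in m: 0 drawn back, 0.050 at the end of the slot, where the notch is; starts between 0 and 0.018. It drags with 3 N and stays where it is left; a spring behind the pad adds up to 2 N over the last 4 mm. In the notch it has 2 mm of play.
- knob (a joint): Turn of the handle about the plunger's axis, in rad: 0 upright, 1.309 (75 degrees) lying over towards the jig's -x at the end of the notch. The slot keeps it upright (within about 0.15) until the plunger is within about 2 mm of 0.050. It takes about 1 N at the ball and stays where it is left.
- pad: The brass pad on the plunger's nose, 22 mm in diameter, on a spring that lets it give 6 mm; its origin lies on the plunger's axis, 78 mm behind the pad's face (towards jig -y). It is to press on the bamboo.
- bridge_top (a point): Top of the steel drill bush in the middle of the aluminium bridge (76 mm wide in x, 22 mm in y) over the trough, 85 mm above the bench, jig y = 45 mm; an obstacle.
- stop_face (a point): The middle of the face of the end stop (wooden block 60 mm wide, 24 mm thick, 70 mm high), 44.5 mm above the bench, jig y = 85 mm; its axes are the jig's.
- blank: The loose bamboo blank, a tube 36 mm in diameter and 75 mm long. It lies along the jig's y in a wooden trough (39 mm wide inside, on two cross bearers; rims 42 mm above the bench), at first 2 to 9 mm short of the end stop. Origin at its underside, below its middle; its y axis runs along it.
- cork_block: Cork sanding block, 56 x 96 x 26 mm, loose on the bench behind the jig (jig +x side); origin at the centre of its underside. A bystander.
- stub: Short bamboo ring, 31 x 62 x 30 mm, loose on the bench behind the jig, beside the plunger; origin at the centre of its underside. A bystander.
- file: Hand file with a turned handle, 21 x 230 x 21 mm, loose on the bench in front of the jig (jig -x side), along it; origin at the centre of its underside. A bystander.

How it is judged:
On the way, in this order (a step that is already met when the one before it is completed fails the run):
1. the plunger is at the end of its slot with the handle still upright (value of joint plunger above 0.0475 m and value of joint knob below 0.35 rad), for 0.02 s.
2. the handle is down at the end of the notch (value of joint knob above 1.2 rad and value of joint plunger above 0.0465 m), for 0.2 s.
At the end, for the whole second after the job is handed in: The plunger is at the end of its slot (joint above 0.0465) and the handle down in the notch (above 1.2 rad); the pad presses on the bamboo with more than 0.4 N, the bamboo lies straight (within 0.08 rad) against the stop (within 2 mm); all is at rest (all of step 2 and contact force between pad and blank above 0.4 N and y of blank in the frame of jig above 0.0455 m and angle between the y axis of blank and the y axis of jig, either way round below 0.08 rad and velocity of joint plunger below 0.005 m/s and velocity of joint knob below 0.05 rad/s); the robot touches nothing.
It fails at once if the robot touches the bamboo (contact force between any of the arm, the fingers and blank above 0.5 N).
It fails at once if the bamboo is lifted out of the trough (z of blank in the frame of jig above 0.037 m).
It fails at once if the handle is forced (over 40 N) (contact force between the fingers and knob above 40 N).
It fails at once if a thing beside the jig is moved by more than 20 mm (distance of any of cork_block, stub, file from where it was at the start of the episode above 0.02 m).
It also fails if it takes over 43 s, if anything falls off the work surface, if the arm or the gripper's body presses on something with over 40 N, if the wrist force passes 120 N, or if a joint passes its speed limit or range.

## Working session

There is one attempt and no reset: what is moved stays moved. The work goes in short steps, Python scripts to look and compute and a tool call to move; the robot and the scene stay as the last step left them, time stands still between calls to the robot, and variables do not carry over. Pictures are saved under pics/ and viewed, at most 10 in all, crops included, and the job is handed in when it is done.

Besides the shell and the picture viewer there is one more tool, called after "Request:" as name([rows], argument=value, ...), one row to a line, values as JSON. servo_tool: Moves the arm, as the interface text tells. Its arguments: {"type":"object","properties":{"commands":{"type":"array","items":{"type":"object","properties":{"travel":{"type":"array","items":{"type":"number"}},"dr":{"type":"array","items":{"type":"number"}},"fingers":{"type":"number"}}}},"force":{"type":"number"}},"required":["commands"]}

```bash
mkdir -p pics; cat > h.py <<'E'
import numpy as np, cv2
from bench import manip
from scipy.spatial.transform import Rotation as R
def cam(n):
    i=manip.camera_info(n); f=192/np.tan(np.radians(i['fovy'])/2)
    return i,np.array([[f,0,i['cx']],[0,f,i['cy']],[0,0,1.]]),np.array(i['distortion'],float)
def toworld(n,uv,d,st=None):
    i,K,D=cam(n); uv=np.array(uv,float).reshape(-1,1,2)
    p=cv2.undistortPoints(uv,K,D).reshape(-1,2); d=np.asarray(d,float).reshape(-1,1)
    P=np.hstack([p*d,d])
    if 'mount' in i:
        M=np.array(i['mount']); P=P@M[:3,:3].T+M[:3,3]
        q=st['eef_rot']; return R.from_quat([q[1],q[2],q[3],q[0]]).apply(P)+st['ee_pos']
    Rm=cv2.Rodrigues(np.array(i['rvec'],float))[0]
    return (P-np.array(i['tvec']).ravel())@Rm
def project(n,P):
    i,K,D=cam(n)
    return cv2.projectPoints(np.array(P,float).reshape(-1,1,3),np.array(i['rvec'],float),np.array(i['tvec'],float),K,D)[0].reshape(-1,2)
E
python3 - <<'E'
from h import *
s=manip.read_state(); print(s['clock'],s['ee_pos'],s['eef_rot'],s['finger_gap'])
for n in ['top','side']:
    p,d=manip.capture(n); cv2.imwrite(f'pics/{n}0.png',p[:,:,::-1]); np.save(f'{n}_d.npy',d)
    for t in ['knob_ball','jig','blank','bridge_top','pad','stub','file','cork_block','stop_face']:
        try: r=manip.cut_out(t,n)
        except Exception as e: print(t,e); continue
        for k in r[:2]:
            m=k['region']&(d>0); v,u=np.nonzero(m)
            W=toworld(n,np.c_[u,v],d[m]) if len(u) else np.zeros((1,3))
            print(n,t,round(k['score'],2),k['bbox'],np.median(W,0).round(3),W.min(0).round(3),W.max(0).round(3))
E
```

```text
0.0 [0.14110925 0.60853757 0.23872459] [-1.62203045e-05  1.13651808e-01  9.93520487e-01 -5.54351051e-04] 0.0856569257289835
top knob_ball 0.46 [288.0, 209.9, 7.6, 10.5] [0.562 0.184 0.102] [0.553 0.167 0.058] [0.572 0.194 0.107]
top jig 0.85 [179.5, 167.3, 136.5, 76.6] [0.584 0.274 0.019] [ 0.493  0.112 -0.003] [0.686 0.444 0.107]
top jig 0.47 [287.2, 209.9, 9.4, 11.3] [0.563 0.184 0.102] [0.553 0.175 0.095] [0.572 0.194 0.107]
top blank 0.67 [207.5, 193.4, 33.2, 17.2] [0.598 0.314 0.057] [0.579 0.287 0.03 ] [0.623 0.364 0.064]
top bridge_top 0.82 [177.7, 165.1, 133.9, 79.7] [0.584 0.273 0.019] [0.493 0.118 0.012] [0.683 0.439 0.107]
top bridge_top 0.66 [211.0, 136.1, 41.7, 28.4] [0.723 0.31  0.026] [ 0.695  0.262 -0.003] [0.756 0.357 0.032]
top pad 0.74 [208.8, 135.7, 45.5, 28.3] [0.722 0.308 0.026] [ 0.693  0.262 -0.003] [0.762 0.359 0.032]
top stub 0.55 [272.4, 154.6, 24.9, 20.7] [0.689 0.186 0.025] [ 0.666  0.157 -0.001] [0.717 0.215 0.031]
top file 0.59 [159.9, 222.1, 93.2, 31.4] [0.519 0.382 0.014] [0.481 0.266 0.008] [0.551 0.483 0.024]
top cork_block 0.56 [210.3, 136.4, 42.5,
[... 971 characters left out ...]
1 0.022] [0.666 0.163 0.002] [0.715 0.216 0.031]
side file 0.8 [258.9, 226.2, 69.3, 76.6] [0.521 0.393 0.013] [ 0.48   0.251 -0.004] [0.558 0.488 0.022]
side file 0.35 [207.8, 156.9, 129.0, 126.7] [0.579 0.33  0.019] [ 0.494  0.032 -0.004] [0.685 0.445 0.106]
side cork_block 0.94 [186.8, 193.0, 44.2, 43.8] [0.722 0.322 0.025] [ 0.696  0.237 -0.002] [0.775 0.362 0.03 ]
side cork_block 0.25 [270.8, 162.5, 36.0, 43.2] [0.569 0.206 0.056] [0.555 0.179 0.02 ] [0.597 0.262 0.106]
side stop_face 0.75 [202.9, 158.3, 133.4, 122.1] [0.579 0.331 0.019] [ 0.494  0.052 -0.001] [0.685 0.445 0.106]
side stop_face 0.55 [273.0, 159.0, 35.4, 44.9] [0.568 0.192 0.059] [ 0.553  0.052 -0.   ] [0.593 0.262 0.106]
```

```bash
python3 - <<'E'
from h import *
d=np.load('top_d.npy'); v,u=np.nonzero(d>0); W=toworld('top',np.c_[u,v],d[d>0])
b=(W[:,0]>.45)&(W[:,0]<.72)&(W[:,1]>.08)&(W[:,1]<.47)
m=b&(W[:,2]>.014)&(W[:,2]<.022)
k=np.zeros(d.shape,np.uint8); k[v[m],u[m]]=1
n,l,st,_=cv2.connectedComponentsWithStats(k); print(st[np.argsort(-st[:,4])[:4]])
c=(l==np.argsort(-st[1:,4])[0]+1)[v,u]
P=W[m][:,:2].astype(np.float32); Q=W[c&m][:,:2].astype(np.float32)
print(cv2.minAreaRect(Q*1000))
def line(sel,lab):
    A=W[sel]; vx,vy,x,y=cv2.fitLine(A[:,:2].astype(np.float32),cv2.DIST_HUBER,0,.01,.01).ravel(); print(lab,len(A),np.arctan2(-vx,vy) if vy>0 else np.arctan2(vx,-vy),x,y)
near=b&(W[:,2]>.054)&(W[:,2]<.066)&(W[:,0]>.54)&(W[:,0]<.63)
line(near,'tubetop')
ball=b&(W[:,2]>.085)&(W[:,1]<.22); print(len(W[ball]),np.median(W[ball],0),W[ball].min(0),W[ball].max(0))
br=b&(W[:,2]>.07)&(W[:,1]>.25);print(len(W[br]),np.median(W[br],0),W[br].min(0),W[br].max(0))
a=cv2.imread('pics/top0.png')[120:270,130:350]; s=cv2.imread('pics/side0.png')[130:310,170:390]
cv2.imwrite('pics/c0.png',np.vstack([cv2.resize(a,(440,300)),cv2.resize(s,(440,300))]))
E
```

```text
[[     0      0    512    384 192065]
 [   176    168    140     79   4155]
 [   165    226     31     13    200]
 [   271    159     24     15     49]]
((588.88818359375, 279.37969970703125), (310.4457702636719, 120.06657409667969), 74.98798370361328)
tubetop 755 -0.2580596 0.5771499 0.23924865
80 [0.56254312 0.1842333  0.10186293] [0.5529488  0.17236278 0.0952109 ] [0.57221234 0.19403451 0.10679286]
512 [0.60602394 0.33288447 0.07940935] [0.56230063 0.30836956 0.07001191] [0.64381638 0.39508155 0.08798914]
```

View pics/c0.png

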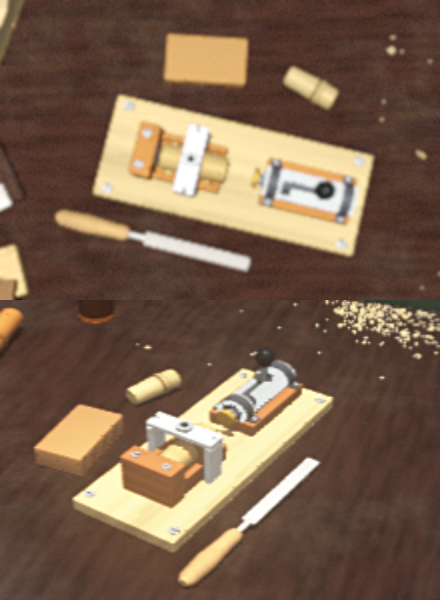

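The crop shows the jig yawed about -0.26 rad. The ball is upright near the drawn-back end, and the bystanders lie clear of the tube. I'll move to behind the ball (jig -y side) at a safe height with the fingers shut.

Request:
servo_tool([
  {"travel": [0,0,0],"dr": [0,0,1.95],"fingers": -1},
  {"travel": [-0.037,-0.0248,0],"fingers": -1},
  {"travel": [-0.037,-0.0248,0],"fingers": -1},
  {"travel": [-0.037,-0.0248,0],"fingers": -1},
  {"travel": [-0.037,-0.0248,0],"fingers": -1},
  {"travel": [-0.037,-0.0248,0],"fingers": -1},
  {"travel": [-0.037,-0.0248,0],"fingers": -1},
  {"travel": [-0.037,-0.0248,0],"fingers": -1},
  {"travel": [-0.037,-0.0248,0],"fingers": -1},
  {"travel": [-0.037,-0.0248,0],"fingers": -1},
  {"travel": [-0.037,-0.0248,0],"fingers": -1},
  {"travel": [-0.037,-0.0248,0],"fingers": -1},
  {"travel": [-0.037,-0.0248,0],"fingers": -1},
  {"travel": [-0.037,-0.0248,0],"fingers": -1},
  {"travel": [-0.037,-0.0248,0],"fingers": -1},
  {"travel": [0,0,0],"fingers": -1},
  {"travel": [0,0,0],"fingers": -1},
])

```text
invalid input
```

```bash
cat >> h.py <<'E'
O=np.array([.5902,.2842,0]); YAW=-.262
def tojig(P): return R.from_euler('z',-YAW).apply(np.asarray(P)-O)
def rep():
    s=manip.read_state(); q=s['eef_rot']; r=R.from_quat([q[1],q[2],q[3],q[0]])
    print('t',round(s['clock'],2),'TCP jig',tojig(s['ee_pos']).round(4),'axes in jig',(R.from_euler('z',-YAW)*r).as_matrix().T.round(3).tolist(),'F jig',R.from_euler('z',-YAW).apply(s['ft_force']).round(1),'gap',round(s['finger_gap'],4)); return s
def knob(names=('top','side')):
    for n in names:
        p,d=manip.capture(n); P=None
        v,u=np.nonzero(d>0); W=tojig(toworld(n,np.c_[u,v],d[d>0]))
        c=p[v,u].astype(int); m=(c.max(1)<70)&(abs(W[:,0]+.02)<.06)&(W[:,1]>-.135)&(W[:,1]<-.03)&(W[:,2]>.045)&(W[:,2]<.115)&~((abs(W[:,0])<.02)&(W[:,2]<.075))
        print(n,m.sum(),W[m].min(0).round(4),np.median(W[m],0).round(4),W[m].max(0).round(4)) if m.any() else print(n,'none')
E
python3 - <<'E'
from h import *
rep(); knob()
E
```

```text
t 1.0 TCP jig [-0.5178  0.1973  0.2393] axes in jig [[-0.999, -0.034, -0.0], [-0.034, 0.999, 0.0], [0.0, 0.0, -1.0]] F jig [-0.4 -0.2  0.4] gap 0.0857
top 39 [-0.009  -0.1115  0.099 ] [-0.0027 -0.1025  0.1035] [ 0.0051 -0.0956  0.1076]
side 72 [-0.0095 -0.1116  0.0826] [-0.0021 -0.0995  0.0976] [ 0.0093 -0.0921  0.1055]
```

Request:
servo_tool([
  {"travel": [0,0,0],"dr": [0,0,1.95],"fingers": -1},
  {"travel": [-0.037,-0.0248,0],"dr": [0,0,0],"fingers": -1},
  {"travel": [-0.037,-0.0248,0],"dr": [0,0,0],"fingers": -1},
  {"travel": [-0.037,-0.0248,0],"dr": [0,0,0],"fingers": -1},
  {"travel": [-0.037,-0.0248,0],"dr": [0,0,0],"fingers": -1},
  {"travel": [-0.037,-0.0248,0],"dr": [0,0,0],"fingers": -1},
  {"travel": [-0.037,-0.0248,0],"dr": [0,0,0],"fingers": -1},
  {"travel": [-0.037,-0.0248,0],"dr": [0,0,0],"fingers": -1},
  {"travel": [-0.037,-0.0248,0],"dr": [0,0,0],"fingers": -1},
  {"travel": [-0.037,-0.0248,0],"dr": [0,0,0],"fingers": -1},
  {"travel": [-0.037,-0.0248,0],"dr": [0,0,0],"fingers": -1},
  {"travel": [-0.037,-0.0248,0],"dr": [0,0,0],"fingers": -1},
  {"travel": [-0.037,-0.0248,0],"dr": [0,0,0],"fingers": -1},
  {"travel": [-0.037,-0.0248,0],"dr": [0,0,0],"fingers": -1},
  {"travel": [-0.037,-0.0248,0],"dr": [0,0,0],"fingers": -1},
  {"travel": [0,0,0],"dr": [0,0,0],"fingers": -1},
  {"travel": [0,0,0],"dr": [0,0,0],"fingers": -1},
], force=20)

```text
clock: 3.22
ee_pos: [0.5513, 0.1398, 0.2392]
eef_rot: [-0.0, 0.131, 0.991, 0.0]
ft_force: [0.4, 0.3, 0.4]
finger_gap: 0.0003
finger_force: 0.0
```

```bash
python3 - <<'E'
from h import *
rep()
E
```

```text
t 3.23 TCP jig [-1.000e-04 -1.496e-01  2.392e-01] axes in jig [[-1.0, 0.001, 0.0], [0.001, 1.0, 0.0], [-0.0, 0.0, -1.0]] F jig [0.3 0.3 0.4] gap 0.0003
```

Request:
servo_tool([
  {"travel": [0.001,0,0.04],"dr": [0,0,0],"fingers": -1},
  {"travel": [0,0,0.04],"dr": [0,0,0],"fingers": -1},
  {"travel": [0,0,0.04],"dr": [0,0,0],"fingers": -1},
  {"travel": [0,0,0.031],"dr": [0,0,0],"fingers": -1},
  {"travel": [0,0,0],"dr": [0,0,0],"fingers": -1},
  {"travel": [0,0.006,0],"dr": [0,0,0],"fingers": -1},
  {"travel": [0,0.006,0],"dr": [0,0,0],"fingers": -1},
  {"travel": [0,0.006,0],"dr": [0,0,0],"fingers": -1},
  {"travel": [0,0.006,0],"dr": [0,0,0],"fingers": -1},
  {"travel": [0,0.006,0],"dr": [0,0,0],"fingers": -1},
  {"travel": [0,0.005,0],"dr": [0,0,0],"fingers": -1},
  {"travel": [0,0.005,0],"dr": [0,0,0],"fingers": -1},
  {"travel": [0,0,0],"dr": [0,0,0],"fingers": -1},
])

```text
clock: 4.85
ee_pos: [0.561, 0.1788, 0.0882]
eef_rot: [0.0, 0.13, 0.991, 0.0]
ft_force: [-0.4, -0.5, -0.6]
finger_gap: -0.0002
finger_force: 0.0
```

```bash
python3 - <<'E'
from h import *
s=rep(); knob()
p,d=manip.capture('side'); u,v=project('side',s['ee_pos'])[0].astype(int); cv2.imwrite('pics/s1.png',cv2.resize(p[v-70:v+70,u-90:u+90,::-1],None,fx=4,fy=4,interpolation=2))
E
```

```text
t 4.85 TCP jig [-0.0009 -0.1093  0.0882] axes in jig [[-1.0, -0.001, 0.0], [-0.001, 1.0, 0.0], [-0.0, 0.0, -1.0]] F jig [-0.3 -0.6 -0.6] gap -0.0002
top none
side 143 [-0.0092 -0.1018  0.0815] [-0.0033 -0.0816  0.1002] [ 0.0091 -0.0712  0.1138]
```

View pics/s1.png

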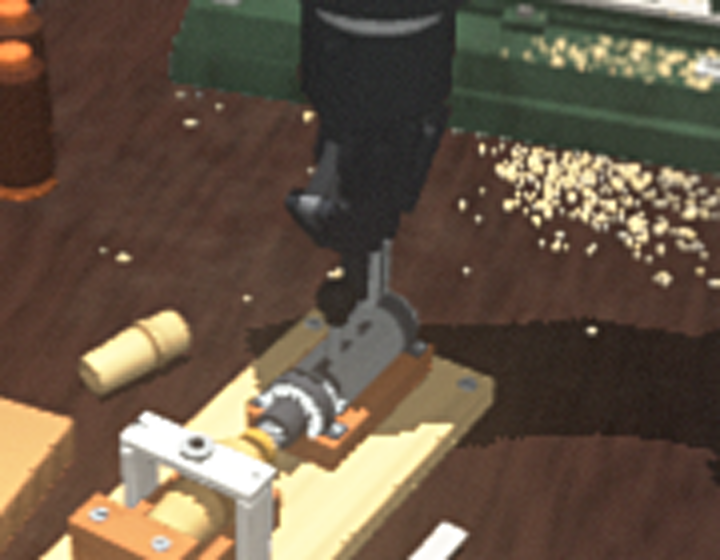

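The ball sits against the finger's +y back at jig y ≈ -0.082 and the handle is still upright. I'll keep pushing gently.

Request:
servo_tool([
  {"travel": [0,0.005,0],"dr": [0,0,0],"fingers": -1},
  {"travel": [0,0.005,0],"dr": [0,0,0],"fingers": -1},
  {"travel": [0,0.003,0],"dr": [0,0,0],"fingers": -1},
  {"travel": [0,0.002,0],"dr": [0,0,0],"fingers": -1},
  {"travel": [0,0,0],"dr": [0,0,0],"fingers": -1},
])

```text
clock: 5.62
ee_pos: [0.5649, 0.193, 0.0883]
eef_rot: [0.0, 0.13, 0.991, 0.0]
ft_force: [-0.4, -0.2, 0.0]
finger_gap: 0.0001
finger_force: 0.7
```

Request:
servo_tool([
  {"travel": [0,0.001,0],"dr": [0,0,0],"fingers": -1},
  {"travel": [0,0,0],"dr": [0,0,0],"fingers": -1},
])

```text
clock: 5.88
ee_pos: [0.5651, 0.1937, 0.0883]
eef_rot: [-0.0, 0.131, 0.991, -0.0]
ft_force: [-0.3, -2.7, -1.1]
finger_gap: -0.0001
finger_force: 1.3
```

Request:
servo_tool([
  {"travel": [0,0.001,0],"dr": [0,0,0],"fingers": -1},
  {"travel": [0,0,0],"dr": [0,0,0],"fingers": -1},
])

```text
clock: 6.12
ee_pos: [0.5654, 0.1947, 0.0883]
eef_rot: [-0.0, 0.131, 0.991, -0.0]
ft_force: [-1.5, -2.0, -1.1]
finger_gap: 0.0006
finger_force: 1.4
```

```bash
python3 - <<'E'
from h import *
s=rep(); knob(['side'])
E
```

```text
t 6.12 TCP jig [-0.0008 -0.0929  0.0883] axes in jig [[-1.0, -0.0, 0.0], [-0.0, 1.0, -0.0], [-0.0, -0.0, -1.0]] F jig [-0.9 -2.3 -1.1] gap 0.0006
side 143 [-0.0104 -0.0853  0.082 ] [-0.0033 -0.0664  0.1011] [ 0.0092 -0.0549  0.1147]
```

Request:
servo_tool([
  {"travel": [0,0.001,0],"dr": [0,0,0],"fingers": -1},
  {"travel": [0,0,0],"dr": [0,0,0],"fingers": -1},
])

```text
clock: 6.42
ee_pos: [0.5657, 0.1957, 0.0883]
eef_rot: [-0.0, 0.131, 0.991, -0.0]
ft_force: [-1.2, -3.2, -1.2]
finger_gap: -0.0002
finger_force: 1.5
```

Request:
servo_tool([
  {"travel": [0,0.001,0],"dr": [0,0,0],"fingers": -1},
  {"travel": [0,0,0],"dr": [0,0,0],"fingers": -1},
])

```text
clock: 6.68
ee_pos: [0.5659, 0.1966, 0.0883]
eef_rot: [-0.0, 0.131, 0.991, -0.0]
ft_force: [-1.5, -3.6, -1.0]
finger_gap: 0.0
finger_force: 1.7
```

Request:
servo_tool([
  {"travel": [0,0.001,0],"dr": [0,0,0],"fingers": -1},
  {"travel": [0,0,0],"dr": [0,0,0],"fingers": -1},
])

```text
clock: 6.92
ee_pos: [0.5661, 0.1971, 0.0882]
eef_rot: [-0.0, 0.131, 0.991, -0.0]
ft_force: [-2.8, -6.4, 0.0]
finger_gap: -0.0002
finger_force: 3.3
```

Request:
servo_tool([
  {"travel": [0,0.001,0],"dr": [0,0,0],"fingers": -1},
  {"travel": [0,0,0],"dr": [0,0,0],"fingers": -1},
])

```text
clock: 7.18
ee_pos: [0.5662, 0.1973, 0.0882]
eef_rot: [-0.0, 0.131, 0.991, -0.001]
ft_force: [-3.0, -9.3, 2.6]
finger_gap: -0.0003
finger_force: 5.1
```

```bash
python3 - <<'E'
from h import *
s=rep(); knob(['side'])
E
```

```text
t 7.17 TCP jig [-0.0007 -0.0901  0.0882] axes in jig [[-1.0, 0.001, 0.0], [0.001, 1.0, -0.002], [-0.0, -0.002, -1.0]] F jig [-0.5 -9.7  2.6] gap -0.0003
side 143 [-0.0101 -0.0816  0.0821] [-0.0025 -0.0645  0.1008] [ 0.0095 -0.0535  0.1134]
```

The plunger is against its end: force is up to 10 N with no more travel, and the ball is at y ≈ -0.065. Next I back off, go round to the +x side and push sideways.

Request:
servo_tool([
  {"travel": [0,-0.006,0],"dr": [0,0,0],"fingers": -1},
  {"travel": [0,-0.008,0],"dr": [0,0,0],"fingers": -1},
  {"travel": [0,0,-0.025],"dr": [0,0,0],"fingers": -1},
  {"travel": [0,0,-0.025],"dr": [0,0,0],"fingers": -1},
  {"travel": [-0.02,0.02,0],"dr": [0,0,0],"fingers": -1},
  {"travel": [-0.018,0.018,0],"dr": [0,0,0],"fingers": -1},
  {"travel": [0,0,0.03],"dr": [0,0,0],"fingers": -1},
  {"travel": [0,0,0.028],"dr": [0,0,0],"fingers": -1},
  {"travel": [0,0,0],"dr": [0,0,0],"fingers": -1},
])

```text
clock: 8.35
ee_pos: [0.6083, 0.2115, 0.0788]
eef_rot: [-0.001, 0.131, 0.991, -0.001]
ft_force: [1.1, 0.4, -0.3]
finger_gap: 0.0
finger_force: 0.0
```

```bash
python3 - <<'E'
from h import *
s=rep(); knob()
p,d=manip.capture('side'); u,v=project('side',s['ee_pos'])[0].astype(int); cv2.imwrite('pics/s2.png',cv2.resize(p[v-50:v+90,u-90:u+90,::-1],None,fx=4,fy=4,interpolation=2))
E
```

```text
t 8.35 TCP jig [ 0.0364 -0.0656  0.0788] axes in jig [[-1.0, -0.0, 0.002], [-0.0, 1.0, -0.002], [-0.002, -0.002, -1.0]] F jig [ 1.   0.7 -0.3] gap 0.0
top 10 [-0.011  -0.0652  0.0943] [-0.0069 -0.0595  0.1003] [-0.0024 -0.0545  0.1036]
side 156 [-0.0098 -0.0776  0.0799] [ 0.0025 -0.0576  0.0979] [ 0.0399 -0.0479  0.1147]
```

View pics/s2.png

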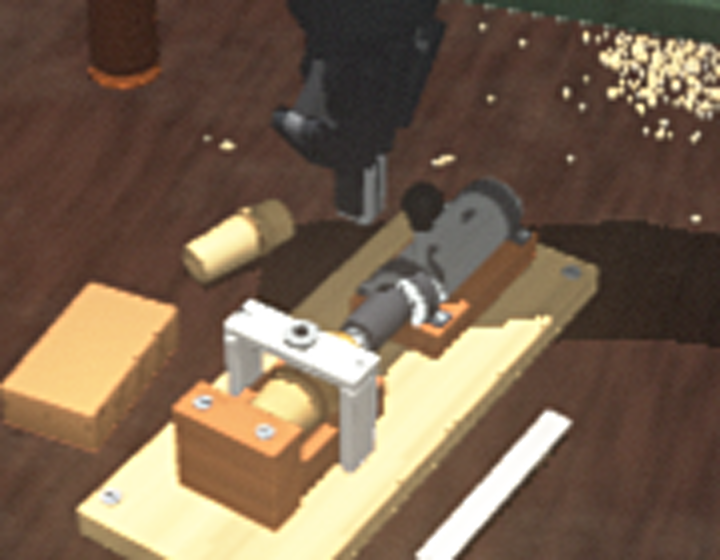

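The fingers stand beside the upright ball on its +x side. I push towards -x in two calls.

Request:
servo_tool([
  {"travel": [0.007,0.001,0],"dr": [0,0,0],"fingers": -1},
  {"travel": [0.005,0,0],"dr": [0,0,0],"fingers": -1},
  {"travel": [0.004,0,0],"dr": [0,0,0],"fingers": -1},
  {"travel": [0.004,0,0],"dr": [0,0,0],"fingers": -1},
  {"travel": [0.004,0,0],"dr": [0,0,0],"fingers": -1},
  {"travel": [0,0,0],"dr": [0,0,0],"fingers": -1},
])

```text
clock: 9.25
ee_pos: [0.5861, 0.2192, 0.0803]
eef_rot: [-0.0, 0.13, 0.991, -0.0]
ft_force: [-1.2, -0.5, 0.6]
finger_gap: -0.0005
finger_force: 0.0
```

```bash
python3 - <<'E'
from h import *
s=rep(); knob()
E
```

```text
t 9.25 TCP jig [ 0.0129 -0.0638  0.0803] axes in jig [[-1.0, -0.0, 0.0], [-0.0, 1.0, -0.0], [-0.0, -0.0, -1.0]] F jig [-1.  -0.8  0.6] gap -0.0005
top none
side 178 [-0.0192 -0.0732  0.078 ] [-0.0033 -0.0558  0.0976] [ 0.0209 -0.0471  0.115 ]
```

Request:
servo_tool([
  {"travel": [0.003,0,0],"dr": [0,0,0],"fingers": -1},
  {"travel": [0.003,0,0],"dr": [0,0,0],"fingers": -1},
  {"travel": [0,0,0],"dr": [0,0,0],"fingers": -1},
])

```text
clock: 9.72
ee_pos: [0.5804, 0.2208, 0.0803]
eef_rot: [-0.0, 0.13, 0.991, -0.0]
ft_force: [0.2, 0.3, 0.5]
finger_gap: -0.0001
finger_force: 0.0
```

Request:
servo_tool([
  {"travel": [0.004,0,0],"dr": [0,0,0],"fingers": -1},
  {"travel": [0.004,0,0],"dr": [0,0,0],"fingers": -1},
  {"travel": [0.004,0,0],"dr": [0,0,0],"fingers": -1},
  {"travel": [0.004,0,0],"dr": [0,0,0],"fingers": -1},
  {"travel": [0,0,0],"dr": [0,0,0],"fingers": -1},
])

```text
clock: 10.35
ee_pos: [0.5648, 0.225, 0.0803]
eef_rot: [-0.0, 0.13, 0.991, -0.0]
ft_force: [0.0, 0.3, 0.1]
finger_gap: 0.0005
finger_force: 0.0
```

```bash
python3 - <<'E'
from h import *
s=rep(); knob()
E
```

```text
t 10.35 TCP jig [-0.0092 -0.0638  0.0803] axes in jig [[-1.0, -0.001, 0.0], [-0.001, 1.0, -0.0], [-0.0, -0.0, -1.0]] F jig [-0.   0.3  0.1] gap 0.0005
top none
side 159 [-0.0432 -0.0715  0.0717] [-0.0256 -0.0561  0.0892] [-0.0034 -0.047   0.1146]
```

Request:
servo_tool([
  {"travel": [0.003,0,0],"dr": [0,0,0],"fingers": -1},
  {"travel": [0.003,0,0],"dr": [0,0,0],"fingers": -1},
  {"travel": [-0.006,0,0],"dr": [0,0,0],"fingers": -1},
  {"travel": [-0.006,0,-0.01],"dr": [0,0,0],"fingers": -1},
  {"travel": [0,0,-0.025],"dr": [0,0,0],"fingers": -1},
  {"travel": [0.02,0,0],"dr": [0,0,0],"fingers": -1},
  {"travel": [0.021,0,0],"dr": [0,0,0],"fingers": -1},
  {"travel": [0,0,0],"dr": [0,0,0],"fingers": -1},
])

```text
clock: 11.45
ee_pos: [0.531, 0.2343, 0.1161]
eef_rot: [0.0, 0.13, 0.992, 0.0]
ft_force: [-0.2, 1.1, -0.7]
finger_gap: -0.0002
finger_force: 0.0
```

```bash
python3 - <<'E'
from h import *
s=rep(); knob()
p,d=manip.capture('side'); u,v=project('side',s['ee_pos'])[0].astype(int); cv2.imwrite('pics/s3.png',cv2.resize(p[v-50:v+90,u-90:u+90,::-1],None,fx=4,fy=4,interpolation=2))
E
```

```text
t 11.45 TCP jig [-0.0443 -0.0635  0.1161] axes in jig [[-1.0, -0.001, 0.0], [-0.001, 1.0, 0.0], [-0.0, 0.0, -1.0]] F jig [-0.5  1.  -0.7] gap -0.0002
top none
side 86 [-0.0476 -0.0703  0.0696] [-0.0389 -0.0592  0.082 ] [-0.0275 -0.0527  0.0898]
```

View pics/s3.png

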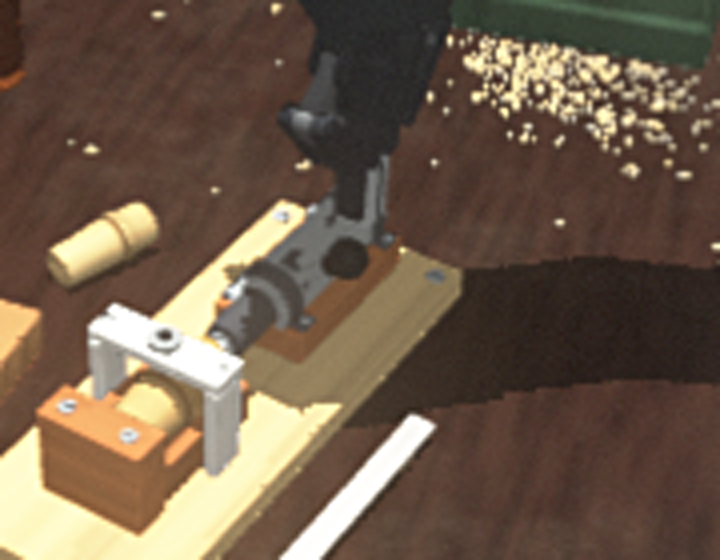

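The ball leans at about 48° below the tips, so I press straight down on it.

Request:
servo_tool([
  {"travel": [0,0,0.015],"dr": [0,0,0],"fingers": -1},
  {"travel": [0,0,0.006],"dr": [0,0,0],"fingers": -1},
  {"travel": [0,0,0.004],"dr": [0,0,0],"fingers": -1},
  {"travel": [0,0,0.004],"dr": [0,0,0],"fingers": -1},
  {"travel": [0,0,0.004],"dr": [0,0,0],"fingers": -1},
  {"travel": [0,0,0.003],"dr": [0,0,0],"fingers": -1},
  {"travel": [0,0,0],"dr": [0,0,0],"fingers": -1},
])

```text
clock: 12.48
ee_pos: [0.5314, 0.2337, 0.0791]
eef_rot: [-0.0, 0.131, 0.991, -0.0]
ft_force: [0.2, -0.4, -1.0]
finger_gap: -0.0001
finger_force: 0.0
```

Request:
servo_tool([
  {"travel": [0,0,0.002],"dr": [0,0,0],"fingers": -1},
  {"travel": [0,0,0],"dr": [0,0,0],"fingers": -1},
])

```text
clock: 12.72
ee_pos: [0.5314, 0.2338, 0.0773]
eef_rot: [0.0, 0.131, 0.991, -0.0]
ft_force: [0.2, 0.7, -0.4]
finger_gap: 0.0
finger_force: 0.0
```

Request:
servo_tool([
  {"travel": [0,0,0.001],"dr": [0,0,0],"fingers": -1},
  {"travel": [0,0,0],"dr": [0,0,0],"fingers": -1},
])

```text
clock: 12.98
ee_pos: [0.5315, 0.2339, 0.0763]
eef_rot: [0.0, 0.131, 0.991, 0.0]
ft_force: [-0.3, -0.2, 0.9]
finger_gap: -0.0002
finger_force: 0.5
```

```bash
python3 - <<'E'
from h import *
s=rep(); knob()
E
```

```text
t 12.97 TCP jig [-0.0437 -0.0638  0.0763] axes in jig [[-1.0, -0.0, -0.0], [-0.0, 1.0, 0.0], [0.0, 0.0, -1.0]] F jig [-0.3 -0.2  0.9] gap -0.0002
top none
side 155 [-0.0583 -0.0777  0.0525] [-0.0486 -0.0554  0.0814] [-0.0329 -0.0338  0.1145]
```

Nearly at the end, so I go on until the force rises.

Request:
servo_tool([
  {"travel": [0,0,0.001],"dr": [0,0,0],"fingers": -1},
  {"travel": [0,0,0],"dr": [0,0,0],"fingers": -1},
])

```text
clock: 13.32
ee_pos: [0.5314, 0.234, 0.0757]
eef_rot: [0.0, 0.131, 0.991, 0.0]
ft_force: [-2.7, -0.5, 9.3]
finger_gap: 0.0001
finger_force: 4.8
```

Request:
servo_tool([
  {"travel": [0,0,0.001],"dr": [0,0,0],"fingers": -1},
  {"travel": [0,0,0],"dr": [0,0,0],"fingers": -1},
])

```text
clock: 13.58
ee_pos: [0.5314, 0.2341, 0.0751]
eef_rot: [0.0, 0.131, 0.991, 0.0]
ft_force: [-4.8, -1.2, 18.6]
finger_gap: 0.0001
finger_force: 9.3
```

Request:
servo_tool([
  {"travel": [0,0,0.001],"dr": [0,0,0],"fingers": -1},
  {"travel": [0,0,0],"dr": [0,0,0],"fingers": -1},
])

```text
clock: 13.82
ee_pos: [0.5314, 0.2341, 0.0745]
eef_rot: [0.0, 0.131, 0.991, 0.0]
ft_force: [-8.4, -1.9, 28.8]
finger_gap: 0.0
finger_force: 14.1
```

Hard stop reached. I'll lift off and check.

Request:
servo_tool([
  {"travel": [0,0,-0.004],"dr": [0,0,0],"fingers": -1},
  {"travel": [0,0,-0.02],"dr": [0,0,0],"fingers": -1},
  {"travel": [0,0,-0.05],"dr": [0,0,0],"fingers": -1},
  {"travel": [0,-0.05,-0.03],"dr": [0,0,0],"fingers": -1},
  {"travel": [0,-0.05,0],"dr": [0,0,0],"fingers": -1},
  {"travel": [0,-0.04,0],"dr": [0,0,0],"fingers": -1},
  {"travel": [0,0,0],"dr": [0,0,0],"fingers": -1},
])

```text
clock: 14.7
ee_pos: [0.4947, 0.0958, 0.1776]
eef_rot: [0.0, 0.133, 0.991, -0.0]
ft_force: [-0.4, 0.3, -0.2]
finger_gap: -0.0002
finger_force: 0.0
```

```bash
python3 - <<'E'
from h import *
s=rep(); knob()
P=[]
for n in ['top','side']:
    p,d=manip.capture(n); u,v=project(n,O+[0,0,.05])[0].astype(int); P.append(cv2.resize(p[v-70:v+50,u-80:u+80,::-1],None,fx=2.4,fy=2.4,interpolation=2) if 0 else cv2.resize(p[v-50:v+50,u-65:u+65,::-1],(390,300),interpolation=2))
    r=manip.cut_out('blank',n)
    if r:
        m=r[0]['region']&(d>0); v,u=np.nonzero(m); W=tojig(toworld(n,np.c_[u,v],d[m])); print(n,r[0]['score'],np.percentile(W,[2,98],axis=0).round(4))
cv2.imwrite('pics/f.png',np.hstack(P))
E
```

```text
t 14.7 TCP jig [-0.0434 -0.2067  0.1776] axes in jig [[-1.0, 0.004, -0.0], [0.004, 1.0, -0.001], [0.0, -0.001, -1.0]] F jig [-0.5  0.2 -0.2] gap -0.0002
top 36 [-0.0568 -0.0726  0.061 ] [-0.0467 -0.066   0.0658] [-0.0379 -0.059   0.0687]
side 28 [-0.0572 -0.0671  0.0537] [-0.0512 -0.0591  0.0588] [-0.0367 -0.0535  0.0672]
top 0.8 [[-0.0146  0.0113  0.0259]
 [ 0.0166  0.0838  0.0796]]
side 0.65 [[-0.0156  0.0383  0.0401]
 [ 0.0131  0.0731  0.0613]]
```

View pics/f.png

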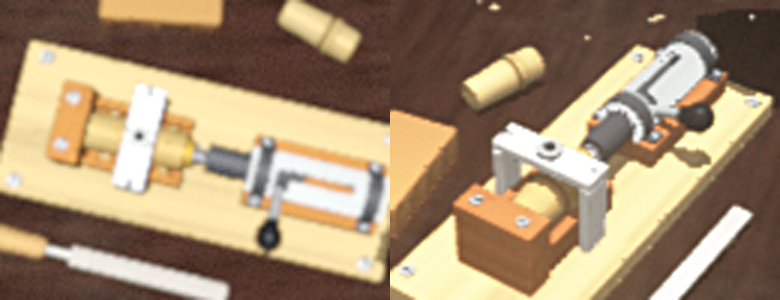

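The handle is down at the end of the notch, with the ball at about (-0.047, -0.066, 0.058). The pad bears on the bamboo, the bamboo is against the stop, and the bystanders look undisturbed. I'm handing it in.

```bash
python3 -c "
from bench import manip; print(manip.close_job())"
```

```text
the job is handed in; nothing more can be done
None
```

The job is handed in, though no verdict came back: the last pictures show the plunger at the end of its slot, the handle down at the end of the notch, and the bamboo clamped against the stop with the bystanders apparently undisturbed.

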